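# Pump up the curing pot

## Task

The closed pressure pot on the bench has to be pumped up to cure the repair inside it. With a fingertip push the exhaust lever on its lid round until it rests against its stop post, then press the pump knob down and let it spring back, in full strokes, again and again until the indicator pin on the lid has come fully out; leave the knob up. Only push: do not take hold of or lift anything, do not touch the pin, and leave the pot and the things around it standing where they are.

Things in the scene. Friction and masses are not known exactly. Their poses are not given: they have to be found in the camera images.
- pot: closed round aluminium pressure pot, loose, about 3 kg, 198 mm across, 140 mm high to the lid's flat top; black grips on its +x and -x sides reach 137 mm from the axis, 97 to 131 mm up. Origin: centre of the underside, z up. Yaw up to 0.5 rad either way. On the lid, in its own frame (mm): pump (0, 0), lever pivot (0, -60), pin (58, 22), safety valve (-58, 22), 24 mm high
- plunger_top (a point): centre of the flat top (32 mm across) of the pump's black mushroom knob, 47 mm across, 21 mm thick; moves with it. 225 mm above the table when up, 185 when pressed right down to its firm stop. The stroke is straight down
- plunger (a joint): how far the pump knob is pressed down, m: 0 up, 0.040 at the bottom stop. A spring lifts it: 5 N at the top, 13 N at the bottom, and 3 N more per 0.1 m/s of pressing. It pumps on the downstroke, only in full strokes (right up, then right down; short strokes give little or nothing) and only while the exhaust lever is shut
- pin_tip (a point): centre of the top of the indicator pin, a steel pin 10 mm thick with two dark grooves, in a 20 mm round boss on the lid, the boss's top 150 mm above the table. Moves with the pin: 152 mm above the table when in, 177 fully out, both grooves then showing. Not to be touched
- pin_rise (a joint): how far the indicator pin has come out, m: 0 in, 0.025 fully out. Each full stroke of the pump lifts it by about 5 mm and it stays there; it starts at 0 to 10 mm, so three to six strokes are needed. Once out, more strokes change nothing
- vent_tip (a point): middle of the top face of the black end pad of the exhaust lever: the pad is 24 mm along the lever, 13 mm wide and 16 mm high (156 to 172 mm above the table). It lies 49 mm from the pivot and moves with the lever
- vent_pivot (a point): on the upright axis of the exhaust lever, over the brass cock at the pot's own (0, -60) mm, at the height of the pad's top (172 mm above the table)
- vent (a joint): angle of the exhaust lever, rad: 0 shut, the pad against its stop post (8 mm thick, 166 mm high, at the pot's (49, -49.5) mm), the lever along the pot's own +x; grows as it opens, clockwise from above, to 1.5 (end stop), pointing out over the rim along the pot's -y. Starts 0.8 to 1.45. Stays where it is left; about 1.3 N at the pad moves it
- model_a: dark grey printed model of a row of teeth, horseshoe-shaped, about 66 by 71 mm, 22 mm high, 50 g, loose. Origin: centre of the underside. A bystander
- model_b: the same as model_a. A bystander
- bottle: amber bottle, 44 mm across, 90 mm high, loose. Origin: centre of the underside. A bystander
- jar: white jar, 54 mm across, 58 mm high, loose. Origin: centre of the underside. A bystander
- typodont: show model of a closed bite, white base 70 by 72 mm with red and white arches on it, 56 mm high, loose. Origin: centre of the underside. A bystander
- pliers: steel pliers lying flat, 124 mm long, 70 mm over the handles, 12 mm high, jaws to its own +x, loose. Origin: under the joint. A bystander
- case: round clear aligner case, 76 mm across, 26 mm high, loose. Origin: centre of the underside. A bystander
- bowl: small rubber mixing bowl, 84 mm across, 45 mm high, loose. Origin: centre of the underside. A bystander
- pin: the indicator pin itself; its origin is pin_tip

How it is judged:
By the outcome, as a careful person would: the job done as asked, in the order asked, and still so for the second after the job is handed in, with the robot touching nothing.
It also fails if it takes over 54 s, if anything falls off the work surface, if the arm or the gripper's body presses on something with over 40 N, if the wrist force passes 120 N, or if a joint passes its speed limit or range.

## Robot

A 6-joint arm with a two-finger parallel gripper is mounted at the origin on the work surface. World frame = base frame: x ahead of the robot, y to its left, z up, the work surface at z = 0. Lengths are in m, angles in rad, forces in N, time in s.
With the tool pointing down it reaches from about 0.275 to 0.85 m from the base axis. Payload 19 kg.
Tool frame: the origin (TCP) lies midway between the tips of the shut fingers; the grasp point (between the pads) lies 19 mm behind it; z points along the fingers, y is the line along which they close (so a half turn about z gives the same grasp; the last joint's range is limited). The gripper opens to 85 mm and grips with 20 to 120 N. Pads are 22 mm wide; open, the fingers measure 114 mm over their backs; the gripper's body (76 mm by 85 mm) begins 54 mm behind the grasp point. The pads swing forward as they close: fully open they stand 13 mm farther back than shut.
Start: joints at [-1.468, 0.15, 1.437, -0, 1.554, -0.134], TCP at [0.135, -0.559, 0.231] pointing down, gripper open.
Joint ranges: [-2.8, 2.8], [-0.68, 2.1], [0.12, 2.68], [-1.39, 4.53], [0.16, 2.79], [-2.81, 2.81]. Speed limits (rad/s): [1.89, 1.89, 2.22, 3.01, 3.01, 3.01].

## Interface

Orientations are given as a unit quaternion [w, x, y, z].
In Python, from station import ctrl gives the robot as it stands. The module is installed in compiled form; this text tells all that it offers.
- The arm moves only by the shell command python3 -m creep 'ROWS' [FORCE]. ROWS is JSON, a list of rows, each an object with "jaw": the finger opening in mm, from 0 to 85.4; "travel": the shift along the tool's x, y, z in units of 25 mm (1.0 is 25 mm), a list of three; "yaw": the turn about the tool's z in units of 6 degrees (1.0 is 6 degrees). In form: [{"jaw": jaw, "travel": [dx, dy, dz], "yaw": yaw}, ...]. A call has 1 to 12 rows; each row is the pose to reach, as a shift and turn from the pose commanded when the call began, along the tool's axes at that moment; what a row does not reach only later rows make up. A row lasts 1/10 s, in which the tool goes at most 50 mm and 8.59 degrees, less where a joint would pass 70% of its speed; a pose out of reach is approached as far as the arm can. A call with a gripper value outside its range is refused whole. The fingers move at their own pace and stop on an object; FORCE is the grip in N (left out, the last holds). Time passes only in rows, so rows that repeat a pose let the fingers close. It gives the time, the measured TCP pose, the force, the opening and the grip force at its end, in the units of the state.
- ctrl.get_obs(): the state, without advancing time (a new reading comes with each control period).
- ctrl.grab_frame(name): name is "side" or "top" or "wrist"; returns the picture (480x640x3 uint8, red, green, blue); there is no depth.
- ctrl.camera_info(name): a dict with "camera_matrix" (3x3 intrinsics, pixels), "distortion" ([k1, k2, p1, p2, k3] as OpenCV has them; the pictures are not rectified), "camera_from_world" (4x4, takes a point from world to camera coordinates). Camera axes: x right, y up, looking along -z (the intrinsics and any distortion apply to the point x, -y, -z); pixel columns grow to the right and rows downward; lengths in m; the calibration is good to about 2 mm. A picture is of the moment at which its call begins: read the wrist's pose just before it. camera_info takes no time and is no camera call; for the wrist camera it gives the pose at the moment of the call.
- ctrl.finish_job(): hands the job in; it is judged then, once.
The state is a dict: "time": time; "qpos": joint angles; "joint_velocities": joint speeds; "joint_efforts": joint torques, N m; "tcp_pos": TCP position; "ee_rot": TCP orientation; "force": force on the tool from outside, world axes, zero at the start; "moment": the same for the moment, N m; "opening": opening from 0.0 (shut) to 1.0 (fully open); "finger_force": force on a finger pad.
Only numpy, scipy, OpenCV 4.12 (cv2) and the standard library are available. Lean on these libraries where they do the work, as an engineer would, in place of code of your own. Each camera call takes 0.05 s, during which the arm holds its last target. There are 200 camera calls.

## Working session

There is one attempt and no reset: what is moved stays moved. The work goes in short steps, Python scripts to look and compute and a shell command to move; the robot and the scene stay as the last step left them, time stands still between calls to the robot, and variables do not carry over. Pictures are saved under pics/ and viewed, at most 10 in all, crops included, and the job is handed in when it is done.

```bash
mkdir -p pics
cat > h.py <<'E'
import numpy as np,cv2
from station import ctrl
def snap(n,f):
    i=ctrl.camera_info(n); im=ctrl.grab_frame(n); cv2.imwrite('pics/'+f,im[:,:,::-1]); np.savez('pics/'+f+'.npz',K=i['camera_matrix'],d=i['distortion'],T=i['camera_from_world']); return im
def load(f):
    z=np.load('pics/'+f+'.npz'); return z['K'],z['d'],z['T']
def ray(f,uv,z):
    K,d,T=load(f); p=cv2.undistortPoints(np.array([[uv]],float),K,d)[0,0]
    v=T[:3,:3].T@np.array([p[0],-p[1],-1]); c=-T[:3,:3].T@T[:3,3]
    return c+v*(z-c[2])/v[2]
def proj(f,P):
    K,d,T=load(f); q=T[:3,:3]@np.array(P)+T[:3,3]
    return cv2.projectPoints(np.array([[q[0],-q[1],-q[2]]]),np.zeros(3),np.zeros(3),K,d)[0][0,0]
E
python3 - <<'E'
from h import *
snap('top','top0.png');snap('side','side0.png')
o=ctrl.get_obs();print(o['time'],o['tcp_pos'],o['ee_rot'],o['opening'])
E
```

```text
0.1 [ 0.13484119 -0.55874796  0.23073934] [-5.52764129e-04  9.92999196e-01  1.18119816e-01  1.35541608e-06] 0.9987401031310816
```

View pics/top0.png

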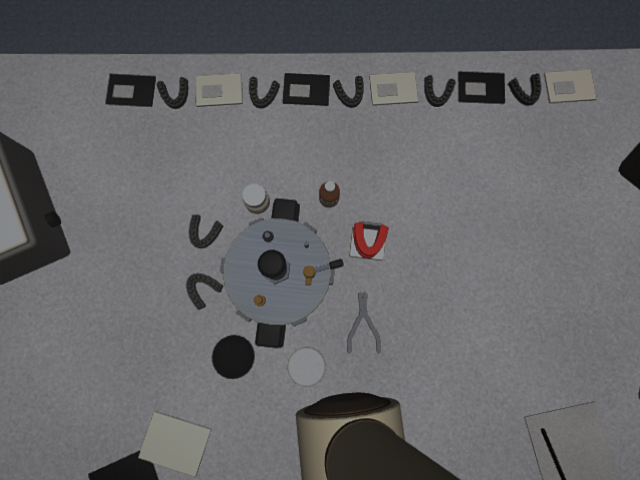

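View pics/side0.png

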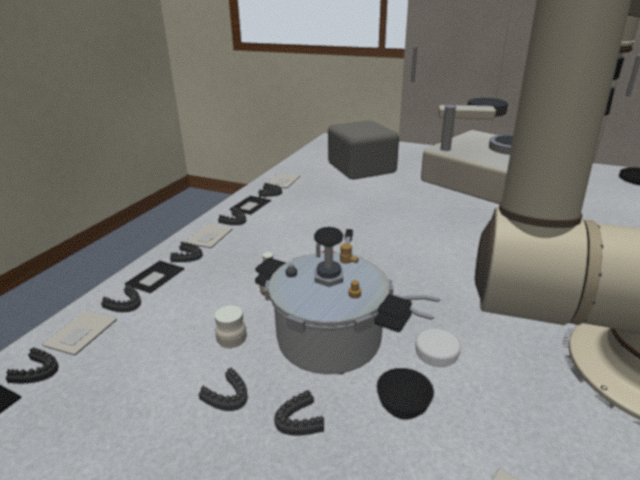

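The top view shows the pot at about (276,271), the knob at (272,264), pivot at (309,271), pad at (336,264), grey pin boss at (268,236) and stop post at (306,244). I'll enlarge this area.

Run:
```python
from h import *
im=cv2.imread('pics/top0.png')[190:355,215:375]
cv2.imwrite('pics/c0.png',cv2.resize(im,None,fx=3.6,fy=3.6,interpolation=cv2.INTER_CUBIC))
K,d,T=load('top0.png');print(K,d,-T[:3,:3].T@T[:3,3])
for n,uv,z in [('knob',(272,264),.225),('piv',(309,271),.165),('pad',(336,264),.172),('post',(306,244),.166),('pin',(268,236),.152),('valve',(260,300),.16),('pin?',(268,236),.15)]: print(n,ray('top0.png',uv,z))
```

```text
[[437.74124625   0.         318.3739763 ]
 [  0.         437.74124625 240.97451347]
 [  0.           0.           1.        ]] [0.02126182 0.         0.         0.         0.        ] [0.42333041 0.07530493 0.92199817]
knob [0.51978851 0.14893849 0.225     ]
piv [0.51523785 0.09086522 0.165     ]
pad [0.5261121 0.0440365 0.172    ]
post [0.5628075  0.09587434 0.166     ]
pin [0.58060748 0.16437843 0.152     ]
valve [0.4663298  0.17580588 0.16      ]
pin? [0.58101599 0.16460979 0.15      ]
```

View pics/c0.png

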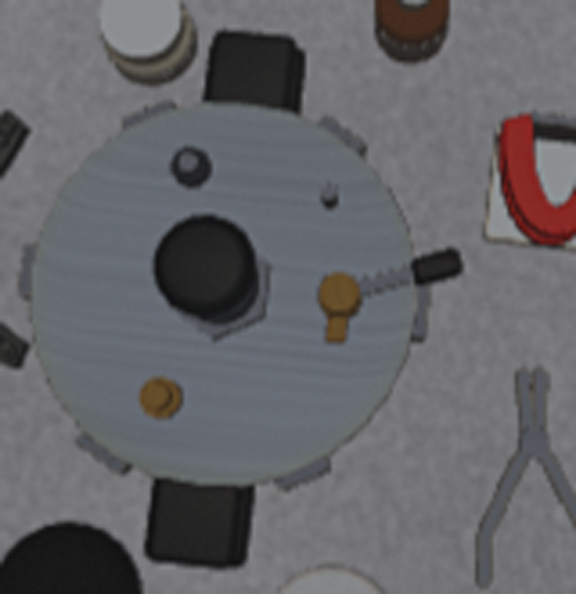

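The pot fit is consistent: axis about (0.5205, 0.1485), yaw about -0.10, vent about 1.24. The pivot checks to 2 mm and the lever length comes out at 47 mm. I'll move to beside the pad, staying high.

```bash
R='{"jaw":0,"travel":[19.5,-19.3,0],"yaw":3.2}'; unset R
python3 -m creep '[{"jaw":0,"travel":[19.5,-19.3,0.4],"yaw":3.2},{"jaw":0,"travel":[19.5,-19.3,0],"yaw":3.2},{"jaw":0,"travel":[19.5,-19.3,0],"yaw":3.2},{"jaw":0,"travel":[19.5,-19.3,0],"yaw":3.2},{"jaw":0,"travel":[19.5,-19.3,0],"yaw":3.2},{"jaw":0,"travel":[19.5,-19.3,0],"yaw":3.2},{"jaw":0,"travel":[19.5,-19.3,0],"yaw":3.2},{"jaw":0,"travel":[19.5,-19.3,0],"yaw":3.2},{"jaw":0,"travel":[19.5,-19.3,0],"yaw":3.2},{"jaw":0,"travel":[19.5,-19.3,0],"yaw":3.2},{"jaw":0,"travel":[19.5,-19.3,0],"yaw":3.2},{"jaw":0,"travel":[19.5,-19.3,0],"yaw":3.2}]'
cat >> h.py <<'E'
C=np.array([.5205,.1485]);yaw=-.10
def w2p(P,C=C,yaw=yaw):
    c,s=np.cos(yaw),np.sin(yaw); return np.array([[c,s],[-s,c]])@(np.array(P)[:2]-C)*1e3
def p2w(p,C=C,yaw=yaw):
    c,s=np.cos(yaw),np.sin(yaw); return np.array([[c,-s],[s,c]])@(np.array(p)/1e3)+C
def toolmove(P):
    from scipy.spatial.transform import Rotation as Ro
    o=ctrl.get_obs(); q=o['ee_rot']; r=Ro.from_quat([q[1],q[2],q[3],q[0]])
    x=r.as_matrix()[:,0]
    print('t',o['time'],'tcp',o['tcp_pos'].round(4) if hasattr(o['tcp_pos'],'round') else o['tcp_pos'],'xang',np.arctan2(x[1],x[0]),'F',np.round(o['force'],1))
    print('travel',(r.inv().apply(np.array(P)-np.array(o['tcp_pos']))/.025).round(2))
E
python3 - <<'E'
from h import *
toolmove([.495,.0236,.231])
E
```

```text
time: 1.3
tcp_pos: [0.4504, -0.0474, 0.2313]
ee_rot: [0.0, 0.999, -0.049, 0.0]
force: [1.4, -0.8, 0.4]
opening: 0.005
finger_force: 0.0
t 1.3 tcp [ 0.4504 -0.0474  0.2313] xang -0.09814933845844223 F [ 1.4 -0.8  0.4]
travel [ 1.5  -3.    0.01]
```

```bash
python3 -m creep '[{"jaw":0,"travel":[0.7,-1.5,0],"yaw":0},{"jaw":0,"travel":[1.4,-2.9,0],"yaw":0},{"jaw":0,"travel":[1.4,-2.9,0],"yaw":0},{"jaw":0,"travel":[1.4,-2.9,0],"yaw":0}]'
python3 - <<'E'
from h import *
toolmove([.495,.0236,.231])
snap('wrist','w1.png')
E
```

```text
time: 1.7
tcp_pos: [0.4917, 0.0198, 0.2307]
ee_rot: [-0.0, 0.999, -0.048, -0.001]
force: [-0.7, 0.3, 0.1]
opening: -0.002
finger_force: 0.0
t 1.7 tcp [0.4917 0.0198 0.2307] xang -0.09646527947820507 F [-0.7  0.3  0.1]
travel [ 0.12 -0.16 -0.01]
```

View pics/w1.png

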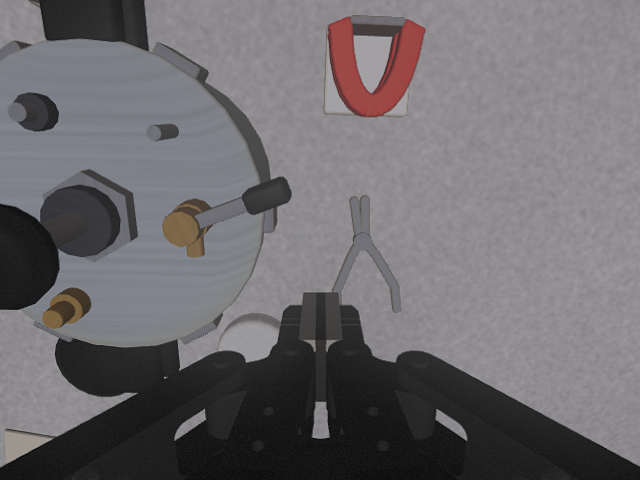

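Run:
```python
from h import *
f='w1.png'
for n,uv,z in [('pad',(270,192),.172),('post',(152,133),.166),('cock',(181,229),.168),('pin',(16,112),.162),('valvetop',(52,319),.164),('fingL',(303,293),.231),('fingR',(341,293),.231)]:
    P=ray(f,uv,z); print(n,P.round(4),w2p(P).round(1))
o=ctrl.get_obs();print(w2p(o['tcp_pos']),proj(f,o['tcp_pos']))
```

```text
pad [0.5311 0.0424 0.172 ] [  21.1 -104.5]
post [0.5653 0.098  0.166 ] [ 49.6 -45.7]
cock [0.5153 0.0926 0.168 ] [  0.4 -56.1]
pin [0.5822 0.1659 0.162 ] [59.7 23.5]
valvetop [0.4678 0.1801 0.164 ] [-55.6  26.2]
fingL [0.501  0.0264 0.231 ] [  -7.2 -123.4]
fingR [0.4996 0.0118 0.231 ] [  -7.1 -138.1]
[ -15.94301325 -131.70579359] [324.35408738 313.32616206]
```

The wrist view gives the pad at (270,192), post at (152,133) and cock at (181,229). This moves the pot centre to about (0.521, 0.151), with vent about 1.16. The shut fingertip is about 22 x 15 mm. Next I'll descend beside the pad.

```bash
sed -i 's/^C=.*/C=np.array([.521,.1512]);yaw=-.10/' h.py
python3 -m creep '[{"jaw":0,"travel":[0.4,-0.6,0],"yaw":0},{"jaw":0,"travel":[0.4,-0.6,0.9],"yaw":0},{"jaw":0,"travel":[0.4,-0.6,1.9],"yaw":0},{"jaw":0,"travel":[0.4,-0.6,2.8],"yaw":0},{"jaw":0,"travel":[0.4,-0.6,2.8],"yaw":0},{"jaw":0,"travel":[0.4,-0.6,2.8],"yaw":0}]'
python3 - <<'E'
from h import *
o=ctrl.get_obs();print(w2p(o['tcp_pos'])+[11,7.5],o['tcp_pos'][2])
E
```

```text
time: 2.35
tcp_pos: [0.5031, 0.0323, 0.162]
ee_rot: [0.0, 0.999, -0.05, 0.0]
force: [0.8, 0.1, 0.4]
opening: 0.002
finger_force: 0.0
[   5.07201245 -112.57030065] 0.16201782115663266
```

```bash
python3 -m creep '[{"jaw":0,"travel":[0.2,-0.1,0],"yaw":0},{"jaw":0,"travel":[0.35,-0.15,0],"yaw":0},{"jaw":0,"travel":[0.6,-0.26,0],"yaw":0},{"jaw":0,"travel":[0.84,-0.38,0],"yaw":0},{"jaw":0,"travel":[1.07,-0.57,0],"yaw":0},{"jaw":0,"travel":[1.27,-0.77,0],"yaw":0},{"jaw":0,"travel":[1.45,-1.0,0],"yaw":0},{"jaw":0,"travel":[1.6,-1.25,0],"yaw":0},{"jaw":0,"travel":[1.6,-1.25,0],"yaw":0}]'
python3 - <<'E'
from h import *
o=ctrl.get_obs();print(w2p(o['tcp_pos'])+[11,7.5],o['force'])
snap('wrist','w2.png')
E
```

```text
time: 3.25
tcp_pos: [0.5464, 0.0613, 0.161]
ee_rot: [-0.0, 0.999, -0.049, -0.0]
force: [0.5, 0.0, 0.4]
opening: -0.003
finger_force: 0.1
[ 45.28227361 -79.45426785] [0.53181159 0.0007238  0.43104171]
```

View pics/w2.png

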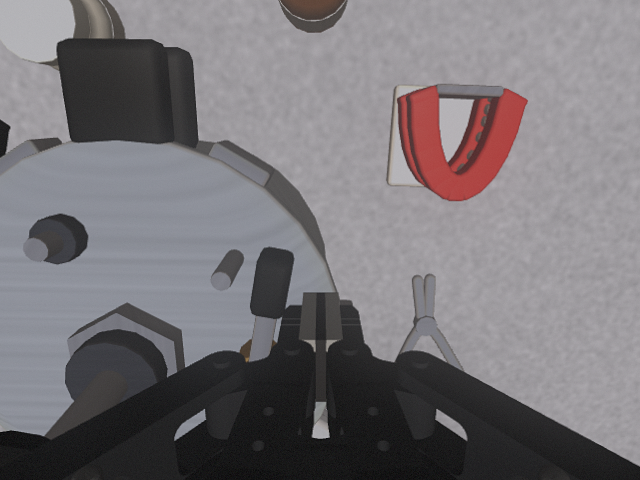

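The pad is at (272,280), close to the post at (225,275), with the finger behind it. I'll ease it on.

```bash
python3 -m creep '[{"jaw":0,"travel":[0.1,-0.15,0],"yaw":0},{"jaw":0,"travel":[0.15,-0.3,0],"yaw":0},{"jaw":0,"travel":[0.15,-0.4,0],"yaw":0},{"jaw":0,"travel":[0.15,-0.4,0],"yaw":0},{"jaw":0,"travel":[0.15,-0.4,0],"yaw":0}]'
python3 -m creep '[{"jaw":0,"travel":[0,-0.04,0],"yaw":0},{"jaw":0,"travel":[0,-0.08,0],"yaw":0},{"jaw":0,"travel":[0,-0.08,0],"yaw":0}]'
python3 - <<'E'
from h import *
o=ctrl.get_obs();print(w2p(o['tcp_pos'])+[11,7.5],o['force'])
im=snap('wrist','w3.png'); cv2.imwrite('pics/c3.png',cv2.resize(im[150:400,150:400,::-1],None,fx=2,fy=2))
E
```

```text
time: 3.8
tcp_pos: [0.5508, 0.0691, 0.1612]
ee_rot: [0.001, 0.999, -0.049, -0.0]
force: [-1.5, -9.9, 0.5]
opening: -0.005
finger_force: 4.6
time: 4.1
tcp_pos: [0.5511, 0.0707, 0.1617]
ee_rot: [0.001, 0.999, -0.049, 0.0]
force: [-2.3, -14.0, 4.9]
opening: 0.001
finger_force: 7.4
[ 49.01966888 -69.5755606 ] [ -2.2915605  -14.04551667   4.85092364]
```

View pics/c3.png

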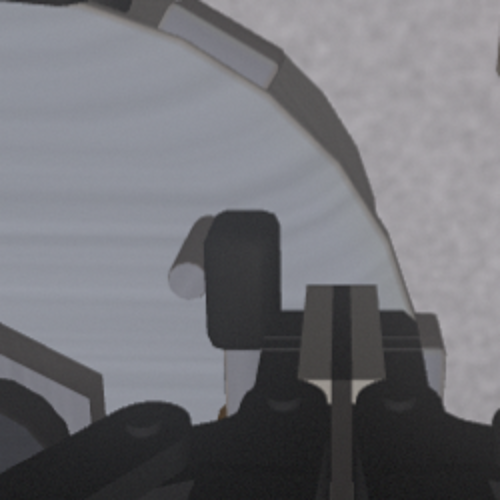

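The pad is against the post and the force is rising. I'll back off, go up, then look from the top to check that the pot hasn't moved.

```bash
python3 -m creep '[{"jaw":0,"travel":[0,0.4,0],"yaw":0},{"jaw":0,"travel":[0,0.6,-0.4],"yaw":0},{"jaw":0,"travel":[0,0.6,-2.2],"yaw":0},{"jaw":0,"travel":[0,0.6,-4],"yaw":0},{"jaw":0,"travel":[0,0.6,-4],"yaw":0},{"jaw":0,"travel":[0,0.6,-4],"yaw":0}]'
python3 - <<'E'
from h import *
toolmove([.521,.1512,.261])
a=cv2.imread('pics/top0.png');snap('top','top1.png');b=cv2.imread('pics/top1.png')
f=5
c=[cv2.resize(i[195:320,220:300],None,fx=f-.3,fy=f-.3,interpolation=cv2.INTER_CUBIC) for i in (a,b)]
cv2.imwrite('pics/c4.png',np.hstack(c))
# shift of fixed patches (grip, valve, pot left rim, +x grip)
for n,(y0,y1,x0,x1) in dict(valve=(290,310,248,272),gripP=(196,226,268,304),gripN=(318,350,250,290),bowl=(330,382,208,258)).items():
    g=lambda i:np.float64(cv2.cvtColor(i[y0:y1,x0:x1],7-1)); print(n,cv2.phaseCorrelate(g(a),g(b),cv2.createHanningWindow((x1-x0,y1-y0),cv2.CV_64F)))
E
```

```text
time: 4.75
tcp_pos: [0.5499, 0.0569, 0.2628]
ee_rot: [-0.0, 0.999, -0.049, 0.001]
force: [-0.9, 0.5, -1.1]
opening: 0.001
finger_force: 0.0
t 4.75 tcp [0.5499 0.0569 0.2628] xang -0.09839784326679728 F [-0.9  0.5 -1.1]
travel [-1.52 -3.64  0.07]
valve ((-2.6195334226717737, 0.1876223931904608), 0.3341074779947442)
gripP ((-5.957726036311243, -4.63504592484778), 0.1772118636225872)
gripN ((0.763526577730957, 0.22195389616475758), 0.2921246897727564)
bowl ((-0.13404406082836573, 0.03801810205748879), 0.4005252948405435)
```

View pics/c4.png

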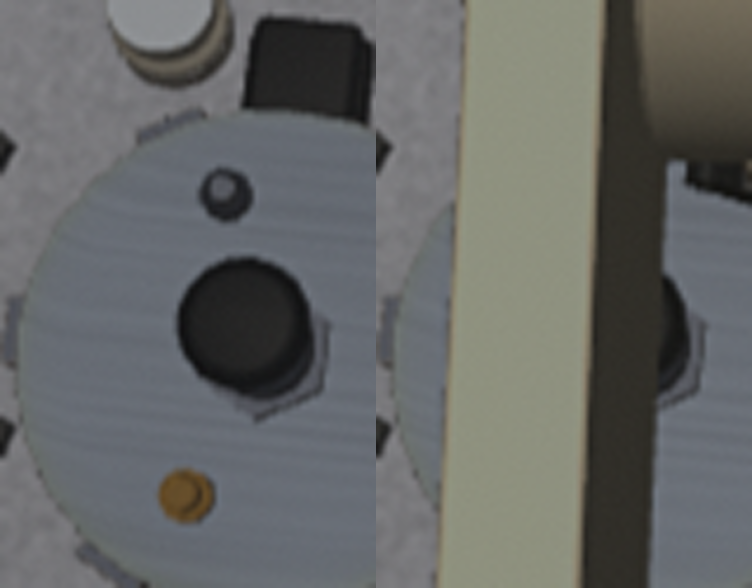

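The rim and hex nut are in the same place in both views, so the pot has not moved; the arm hides the rest. Now over the knob.

```bash
python3 -m creep '[{"jaw":0,"travel":[-0.75,-1.8,0],"yaw":0},{"jaw":0,"travel":[-1.52,-3.6,0],"yaw":0},{"jaw":0,"travel":[-1.52,-3.6,0.5],"yaw":0},{"jaw":0,"travel":[-1.52,-3.6,1.0],"yaw":0},{"jaw":0,"travel":[-1.52,-3.6,1.0],"yaw":0},{"jaw":0,"travel":[-1.52,-3.6,1.0],"yaw":0}]'
python3 - <<'E'
from h import *
toolmove([.521,.1512,.184]); snap('side','s1.png'); im=snap('wrist','w5.png')
s=cv2.imread('pics/s1.png')[200:340,240:440]; w=cv2.imread('pics/w5.png')
cv2.imwrite('pics/c5.png',np.hstack([cv2.resize(s,(428,300),interpolation=cv2.INTER_CUBIC),cv2.resize(w[:,:],(372,300))]))
E
```

```text
time: 5.4
tcp_pos: [0.5207, 0.1493, 0.2357]
ee_rot: [0.0, 0.999, -0.05, -0.001]
force: [0.0, -0.1, 0.5]
opening: 0.003
finger_force: 0.0
t 5.4 tcp [0.5207 0.1493 0.2357] xang -0.09965802538891973 F [ 0.  -0.1  0.5]
travel [ 0.01 -0.08  2.07]
```

View pics/c5.png

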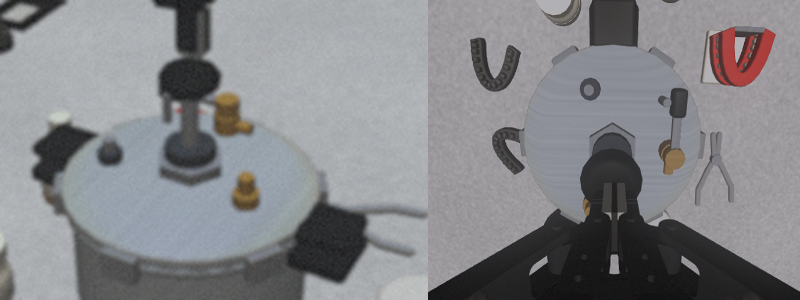

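The lever lies along the pot's x against the post, and the fingertip is centred over the knob. First stroke.

```bash
python3 -m creep '[{"jaw":0,"travel":[0,0,0.5],"yaw":0},{"jaw":0,"travel":[0,0,0.9],"yaw":0},{"jaw":0,"travel":[0,0,1.3],"yaw":0},{"jaw":0,"travel":[0,0,1.7],"yaw":0},{"jaw":0,"travel":[0,0,2.05],"yaw":0},{"jaw":0,"travel":[0,0,2.1],"yaw":0},{"jaw":0,"travel":[0,0,2.1],"yaw":0}]'
```

```text
time: 6.2
tcp_pos: [0.5215, 0.1499, 0.1849]
ee_rot: [-0.0, 0.999, -0.049, 0.002]
force: [0.1, -2.0, 19.0]
opening: 0.002
finger_force: 9.8
```

```bash
python3 -m creep '[{"jaw":0,"travel":[0,0,0.06],"yaw":0},{"jaw":0,"travel":[0,0,0.06],"yaw":0}]'
python3 -m creep '[{"jaw":0,"travel":[0,0,-0.5],"yaw":0},{"jaw":0,"travel":[0,0,-1.2],"yaw":0},{"jaw":0,"travel":[0,0,-2.0],"yaw":0},{"jaw":0,"travel":[0,0,-2.0],"yaw":0},{"jaw":0,"travel":[0,0,-2.0],"yaw":0},{"jaw":0,"travel":[0,0,-2.0],"yaw":0}]'
python3 - <<'E'
from h import *
snap('wrist','w6.png'); a=cv2.imread('pics/w5.png');b=cv2.imread('pics/w6.png')
print(proj('w5.png',[*p2w([58,22]),.152]),proj('w6.png',[*p2w([58,22]),.177]))
cv2.imwrite('pics/c6.png',np.hstack([cv2.resize(i[90:250,180:370],None,fx=2.1,fy=2.1,interpolation=cv2.INTER_CUBIC) for i in (a,b)]))
E
```

```text
time: 6.4
tcp_pos: [0.5216, 0.1499, 0.1848]
ee_rot: [-0.0, 0.999, -0.049, 0.002]
force: [-5.9, -4.6, 35.3]
opening: -0.002
finger_force: 17.5
time: 7.0
tcp_pos: [0.5202, 0.1501, 0.231]
ee_rot: [0.0, 0.999, -0.049, -0.001]
force: [-0.1, -0.2, -0.1]
opening: 0.004
finger_force: 0.0
[278.50958185 145.95957401] [273.8067218  148.97733065]
```

View pics/c6.png

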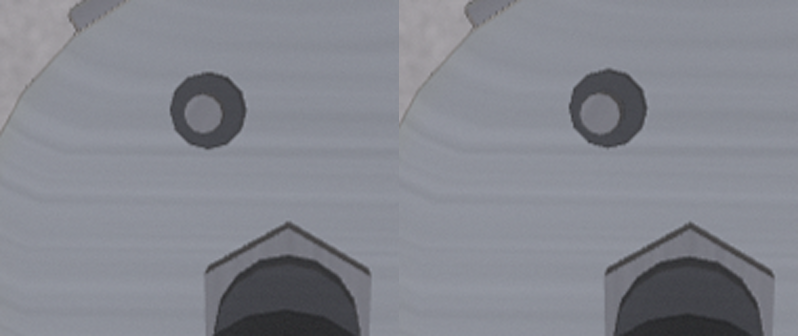

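That was a full stroke: the firm stop was at 0.1848 m and 35 N, and the pin's offset in its boss (208,111) grew. Five more.

```bash
python3 -m creep '[{"jaw":0,"travel":[0,0,0.4],"yaw":0},{"jaw":0,"travel":[0,0,0.8],"yaw":0},{"jaw":0,"travel":[0,0,1.2],"yaw":0},{"jaw":0,"travel":[0,0,1.6],"yaw":0},{"jaw":0,"travel":[0,0,1.92],"yaw":0},{"jaw":0,"travel":[0,0,1.92],"yaw":0},{"jaw":0,"travel":[0,0,1.92],"yaw":0}]'
python3 -m creep '[{"jaw":0,"travel":[0,0,-0.6],"yaw":0},{"jaw":0,"travel":[0,0,-1.3],"yaw":0},{"jaw":0,"travel":[0,0,-1.92],"yaw":0},{"jaw":0,"travel":[0,0,-1.92],"yaw":0},{"jaw":0,"travel":[0,0,-1.92],"yaw":0}]'
python3 -m creep '[{"jaw":0,"travel":[0,0,0.4],"yaw":0},{"jaw":0,"travel":[0,0,0.8],"yaw":0},{"jaw":0,"travel":[0,0,1.2],"yaw":0},{"jaw":0,"travel":[0,0,1.6],"yaw":0},{"jaw":0,"travel":[0,0,1.92],"yaw":0},{"jaw":0,"travel":[0,0,1.92],"yaw":0},{"jaw":0,"travel":[0,0,1.92],"yaw":0}]'
python3 -m creep '[{"jaw":0,"travel":[0,0,-0.6],"yaw":0},{"jaw":0,"travel":[0,0,-1.3],"yaw":0},{"jaw":0,"travel":[0,0,-1.92],"yaw":0},{"jaw":0,"travel":[0,0,-1.92],"yaw":0},{"jaw":0,"travel":[0,0,-1.92],"yaw":0}]'
```

```text
time: 7.75
tcp_pos: [0.521, 0.1503, 0.1849]
ee_rot: [-0.0, 0.999, -0.049, 0.001]
force: [-2.8, -0.8, 19.0]
opening: 0.002
finger_force: 9.6
time: 8.25
tcp_pos: [0.5203, 0.1502, 0.231]
ee_rot: [0.0, 0.999, -0.049, -0.0]
force: [0.1, 0.2, -1.0]
opening: -0.005
finger_force: 0.0
time: 8.95
tcp_pos: [0.5209, 0.1503, 0.1849]
ee_rot: [-0.0, 0.999, -0.049, 0.001]
force: [-4.0, 0.0, 25.3]
opening: -0.002
finger_force: 12.8
time: 9.45
tcp_pos: [0.5202, 0.1502, 0.2306]
ee_rot: [0.0, 0.999, -0.049, -0.001]
force: [0.0, -0.3, 0.1]
opening: -0.001
finger_force: 0.0
```

```bash
python3 -m creep '[{"jaw":0,"travel":[0,0,0.4],"yaw":0},{"jaw":0,"travel":[0,0,0.8],"yaw":0},{"jaw":0,"travel":[0,0,1.2],"yaw":0},{"jaw":0,"travel":[0,0,1.6],"yaw":0},{"jaw":0,"travel":[0,0,1.92],"yaw":0},{"jaw":0,"travel":[0,0,1.92],"yaw":0},{"jaw":0,"travel":[0,0,1.92],"yaw":0}]'
python3 -m creep '[{"jaw":0,"travel":[0,0,-0.6],"yaw":0},{"jaw":0,"travel":[0,0,-1.3],"yaw":0},{"jaw":0,"travel":[0,0,-1.92],"yaw":0},{"jaw":0,"travel":[0,0,-1.92],"yaw":0},{"jaw":0,"travel":[0,0,-1.92],"yaw":0}]'
python3 -m creep '[{"jaw":0,"travel":[0,0,0.4],"yaw":0},{"jaw":0,"travel":[0,0,0.8],"yaw":0},{"jaw":0,"travel":[0,0,1.2],"yaw":0},{"jaw":0,"travel":[0,0,1.6],"yaw":0},{"jaw":0,"travel":[0,0,1.92],"yaw":0},{"jaw":0,"travel":[0,0,1.92],"yaw":0},{"jaw":0,"travel":[0,0,1.92],"yaw":0}]'
python3 -m creep '[{"jaw":0,"travel":[0,0,-0.6],"yaw":0},{"jaw":0,"travel":[0,0,-1.3],"yaw":0},{"jaw":0,"travel":[0,0,-1.92],"yaw":0},{"jaw":0,"travel":[0,0,-1.92],"yaw":0},{"jaw":0,"travel":[0,0,-1.92],"yaw":0}]'
python3 -m creep '[{"jaw":0,"travel":[0,0,0.4],"yaw":0},{"jaw":0,"travel":[0,0,0.8],"yaw":0},{"jaw":0,"travel":[0,0,1.2],"yaw":0},{"jaw":0,"travel":[0,0,1.6],"yaw":0},{"jaw":0,"travel":[0,0,1.92],"yaw":0},{"jaw":0,"travel":[0,0,1.92],"yaw":0},{"jaw":0,"travel":[0,0,1.92],"yaw":0}]'
python3 -m creep '[{"jaw":0,"travel":[0,0,-0.6],"yaw":0},{"jaw":0,"travel":[0,0,-1.3],"yaw":0},{"jaw":0,"travel":[0,0,-1.92],"yaw":0},{"jaw":0,"travel":[0,0,-3],"yaw":0},{"jaw":0,"travel":[0,0,-4],"yaw":0},{"jaw":0,"travel":[0,0,-4],"yaw":0},{"jaw":0,"travel":[0,0,-4],"yaw":0}]'
python3 - <<'E'
from h import *
snap('wrist','w7.png'); snap('side','s7.png'); a=cv2.imread('pics/w7.png');b=cv2.imread('pics/s7.png')
print(w2p(ctrl.get_obs()['tcp_pos']))
for z in (.152,.167,.177): print(z,proj('w7.png',[*p2w([58,22]),z]),proj('s7.png',[*p2w([58,22]),z]))
print(proj('w7.png',[*p2w([49,-49.5]),.166]),proj('w7.png',[*p2w([49,-60]),.172]))
cv2.imwrite('pics/c7.png',np.hstack([cv2.resize(a,(400,300)),cv2.resize(b[215:305,250:370],(400,300),interpolation=cv2.INTER_CUBIC)]))
E
```

```text
time: 10.15
tcp_pos: [0.5208, 0.1503, 0.1848]
ee_rot: [-0.0, 0.999, -0.049, 0.001]
force: [-5.1, -1.2, 26.7]
opening: 0.003
finger_force: 13.4
time: 10.65
tcp_pos: [0.5202, 0.1502, 0.2306]
ee_rot: [0.0, 0.999, -0.049, -0.001]
force: [0.5, -0.4, -1.5]
opening: -0.001
finger_force: 0.0
time: 11.35
tcp_pos: [0.5208, 0.1503, 0.1849]
ee_rot: [-0.0, 0.999, -0.049, 0.001]
force: [-4.2, -0.6, 27.5]
opening: 0.009
finger_force: 13.5
time: 11.85
tcp_pos: [0.5202, 0.1502, 0.2305]
ee_rot: [0.0, 0.999, -0.049, -0.001]
force: [0.1, -0.8, -1.6]
opening: 0.002
finger_force: 0.0
time: 12.55
tcp_pos: [0.5208, 0.1503, 0.1848]
ee_rot: [-0.0, 0.999, -0.049, 0.001]
force: [-4.6, -1.1, 26.3]
opening: -0.003
finger_force: 13.5
time: 13.25
tcp_pos: [0.5204, 0.1502, 0.2827]
ee_rot: [0.0, 0.999, -0.049, -0.001]
force: [0.1, 0.6, -0.8]
opening: 0.001
finger_force: 0.0
[-0.72225245 -1.06030055]
0.152 [286.90088884 139.67268129] [291.54724664 268.94982711]
0.167 [284.99355261 141.12934692] [291.16159361 261.10837219]
0.177 [283.59630014 142.19650019] [290.90042451 255.79770531]
[398.11490442 155.76865799] [416.80916997 156.76584429]
```

View pics/c7.png

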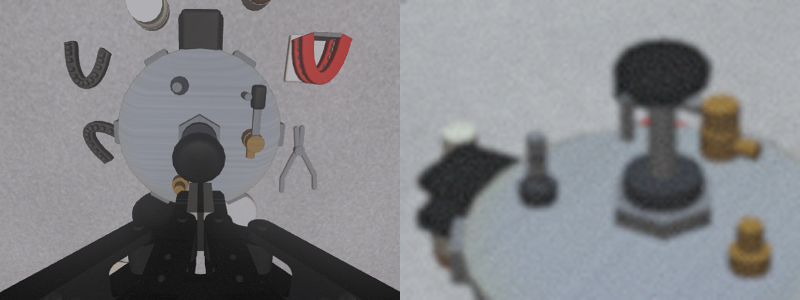

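The side view shows the pin top at about (290.8,255.5), and I predicted (290.9,255.8) for fully out. The knob is up, and the pad is against its post with the same offset from prediction for both. Nothing has been displaced and the tool is clear, so I'm handing in.

```bash
python3 -c "
from station import ctrl
print(ctrl.finish_job())"
```

```text
the job is handed in; nothing more can be done
None
```

I pushed the exhaust lever against its stop post and pumped six full strokes; in the last pictures the indicator pin is fully out, the knob is up, and the pot and the things around it are where they stood. I handed the job in at about 13 s.

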